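# Try a gearbox inspection cover, free its catch if caught, and hold it open

## Robot

A 6-joint arm with a two-finger parallel gripper is mounted at the origin on the work surface. World frame = base frame: x ahead of the robot, y to its left, z up, the work surface at z = 0. Lengths are in m, angles in rad, forces in N, time in s.
With the tool pointing down it reaches from about 0.3 to 0.775 m from the base axis. Payload 14.6 kg.
Tool frame: the origin (TCP) lies midway between the tips of the shut fingers; the grasp point (between the pads) lies 19 mm behind it (env.pinch_z is the z of the grasp point in the tool frame, in m); z points along the fingers, y is the line along which they close (so a half turn about z gives the same grasp; the last joint's range is limited). The gripper opens to 94 mm and grips with 3 to 60 N. Pads are 16 mm wide; open, the fingers measure 119 mm over their backs; the gripper's body (75 mm by 177 mm) begins 78 mm behind the grasp point.
Start: joints at [1.073, 0.3, 1.521, -0, 1.321, -0.067], TCP at [0.23, 0.5, 0.205] pointing down, gripper open.
Joint ranges: [-3.03, 3.03], [-0.79, 2.21], [0.23, 2.52], [-1.04, 4.18], [0, 3.07], [-2.55, 2.55]. Speed limits (rad/s): [2.22, 2.22, 2.57, 3.14, 3.14, 3.14].

## Interface

Orientations are given as a unit quaternion [x, y, z, w].
In Python, from plant import env, imaging, job gives the robot as it stands.
- The arm moves only by the shell command python3 -m creep 'ROWS'. ROWS is JSON, a list of rows, each a list of 7 numbers: the shift along the world's x, y, z in cm, then the turn, a rotation vector about the world's x, y, z in rad, then the finger opening in cm, from 0 to 9.4. A call has 1 to 10 rows; each row is the pose to reach, as a shift and turn from the pose commanded when the call began; what a row does not reach only later rows make up. A row lasts 1/8 s, in which the tool goes at most 62.5 mm and 10.7 degrees, less where a joint would pass 70% of its speed; a pose out of reach is approached as far as the arm can. A call with a gripper value outside its range is refused whole. The fingers move at their own pace and stop on an object; the grip force is fixed at half the most. Time passes only in rows, so rows that repeat a pose let the fingers close. It gives the time, the measured TCP pose, the force, the opening and the grip force at its end, in the units of the state.
- env.read_state(): the state, without advancing time (a new reading comes with each control period).
- imaging.grab_frame(name): name is "side" or "top" or "wrist"; returns the picture (480x640x3 uint8, red, green, blue); there is no depth.
- imaging.camera_params(name): a dict with "fov_y" (degrees; the focal length in pixels is half the picture's height over the tangent of half this angle, whatever the lens; pixels are square), "cx", "cy" (the principal point, pixels), "origin" and "orientation" of the camera in the world. Camera axes: x right, y down, z forward; pixel columns grow to the right and rows downward; lengths in m; the calibration is good to about 2 mm. The wrist camera is an equidistant fisheye: a pixel r from the principal point sees the ray r / f radians off the axis. A picture is of the moment at which its call begins: read the wrist's pose just before it. camera_params takes no time and is no camera call; for the wrist camera it gives the pose at the moment of the call.
- job.hand_in(): hands the job in; it is judged then, once.
The state is a dict: "clock": time; "joints": joint angles; "joint_vel": joint speeds; "joint_torque": joint torques, N m; "ee_pos": TCP position; "eef_rot": TCP orientation; "wrist_force": force on the tool from outside, world axes, zero at the start; "torque": the same for the moment, N m; "finger_gap": opening from 0.0 (shut) to 1.0 (fully open); "finger_force": force on a finger pad.
Only numpy, scipy, OpenCV 4.12 (cv2) and the standard library are available. Lean on these libraries where they do the work, as an engineer would, in place of code of your own. Each camera call takes 0.05 s, during which the arm holds its last target. There are 200 camera calls.

## Task

Open the gearbox's hinged inspection cover and hold it so the gears can be inspected: first tug gently upward on its yellow handle, before moving the catch, to learn whether the cover is caught; if it only rattles, let it down and slide the red catch post all the way along its slot to release it, then lift the cover. Finish while still holding the cover well open and still, past 45 degrees (it falls shut if let go); do not drag or tip the gearbox, and leave the other things on the bench where they are.

Things in the scene. Friction and masses are not known exactly. Their poses are not given: they have to be found in the camera images.
- gearbox: Cast aluminium gearbox housing, 200 (x) x 240 (y) x 110 mm high, about 7 kg, standing loose on rubber feet; a dark round flange (90 mm across) with a shaft stub, 44 mm long together, sticks out of its +y side. Origin: centre of its underside on the bench; x points from its front (the side towards the robot, where the cover opens) to its hinge side, y to its left, z up.
- cover (a joint): Opening angle of the dark grey cover (200 x 240 x 8 mm plate, 0.45 kg) on top of the gearbox, rad: 0 shut, grows as the front edge rises, stop at 1.4. Hinged along the gearbox's rear top edge. It always falls shut when let go. If caught, it rattles up to about 0.03 (5 mm at the front) and then stops hard; more than half the starts are caught. The bolt is inside, unseen.
- cover_hinge (a point): Middle of the hinge line, at gearbox (100, 0, 112) mm. The cover turns about the gearbox's +y axis here; when shut, this point's axes are those of the gearbox, and they turn with the cover.
- cover_handle (a point): Middle of the bar of the yellow bow handle on the cover: round bar 10 mm in diameter, along the gearbox's y, 100 mm long between its two round legs, its axis 40 mm above the cover's upper face. At gearbox (-50, 35, 158) mm when shut. Pinch it from above with the fingers on its front and rear side; being round it turns in the fingers as the cover swings.
- catch (a joint): Travel of the red catch post along its slot, m: 0 at the start (always), 0.026 at the far end. It slides towards the gearbox's -y, needs about 2 to 6 N (most near 0.012, where a detent snaps), and stays where left. Travel past 0.016 draws the hidden bolt clear; the bolt then stays drawn, even if the post is moved back. Operate with the cover down, not pulling up.
- catch_post (a point): Centre of the top of the red catch post: upright round post 14 mm in diameter, standing 31 mm above the cover's upper face, in a slot along y. At gearbox (-50, -55, 149) mm at the start with the cover shut; rides on the cover.
- spanner: Steel spanner lying on the bench just in front of the gearbox, along its front. Leave alone. Origin: its middle, underside.
- bearing: Steel bearing ring, 52 mm across, 15 mm high, lying beside the gearbox's -y side. Leave alone. Origin: centre of underside.
- gearwheel: Dark steel gear blank, 80 mm across, 30 mm high, on the bench to the robot's right. Leave alone. Origin: centre of underside.
- screwdriver: Screwdriver lying on the bench to the robot's left. Leave alone. Origin: its middle, underside.
- spraycan: Spray can, 58 mm across, 170 mm high, standing far right. Leave alone. Origin: centre of underside.
- oilbottle: Black oil bottle with red cap, 68 mm across, 180 mm high, standing far left. Leave alone. Origin: centre of underside.
- boltjar: Amber jar, 68 mm across, 80 mm high, standing at the left. Leave alone. Origin: centre of underside.

How it is judged:
By the outcome, as a careful person would: the job done as asked, in the order asked, and still so for the second after the job is handed in, while the arm keeps its last pose, push and grip.
It also fails if it takes over 51 s, if anything falls off the work surface, if the arm or the gripper's body presses on something with over 40 N, if the wrist force passes 120 N, or if a joint passes its speed limit or range.

## Working session

There is one attempt and no reset: what is moved stays moved. The work goes in short steps, Python scripts to look and compute and a shell command to move; the robot and the scene stay as the last step left them, time stands still between calls to the robot, and variables do not carry over. Pictures are saved under pics/ and viewed, at most 10 in all, crops included, and the job is handed in when it is done.

```bash
mkdir -p pics; ls
python3 - <<'E'
from plant import env, imaging, job
import cv2, numpy as np
s=env.read_state(); print({k:np.round(v,3).tolist() for k,v in s.items()}, env.pinch_z)
for n in("side","top","wrist"):
    print(n, imaging.camera_params(n))
for n in("side","top"):
    f=imaging.grab_frame(n); cv2.imwrite(f"pics/{n}0.png",f[:,:,::-1])
E
```

```text
pics
{'clock': 0.0, 'joints': [1.073, 0.3, 1.522, 0.0, 1.321, -0.067], 'joint_vel': [-0.001, 0.002, 0.001, 0.0, 0.0, 0.0], 'joint_torque': [-0.003, -53.182, -35.273, 0.071, 0.025, -0.0], 'ee_pos': [0.23, 0.5, 0.205], 'eef_rot': [0.214, 0.977, -0.001, -0.0], 'wrist_force': [-0.413, -0.406, -0.905], 'torque': [0.005, -0.019, -0.011], 'finger_force': 0.0, 'finger_gap': 1.0} -0.0188
side {'fov_y': 56.31569204777581, 'cx': 311.63152907187026, 'cy': 239.81324156681842, 'origin': array([ 0.42328527, -0.56916428,  0.81241016]), 'orientation': array([ 0.93169962, -0.09432732,  0.02693939, -0.34973196])}
top {'fov_y': 55.14304904683605, 'cx': 312.2823692604969, 'cy': 245.060868953098, 'origin': array([0.44452994, 0.00435415, 1.03320831]), 'orientation': array([-0.70416118,  0.70827359, -0.03742422,  0.03324133])}
wrist {'fov_y': 65.70646984690485, 'cx': 319.57060901176857, 'cy': 237.2771032351485, 'origin': array([0.16961504, 0.52692014, 0.38410285]), 'orientation': array([0.83586098, 0.53644118, 0.06239241, 0.09835887])}
```

View pics/side0.png

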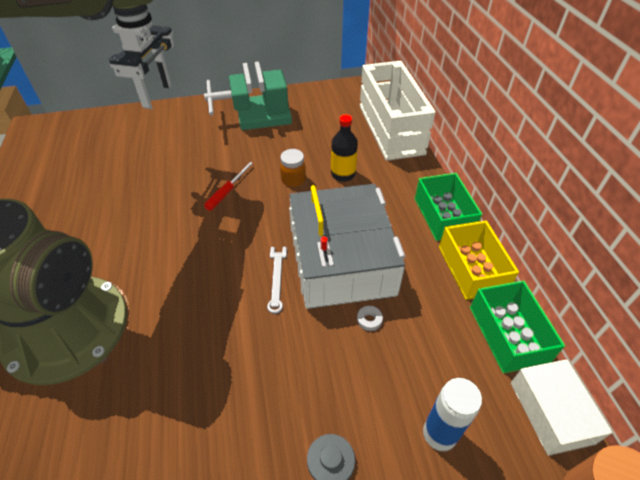

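View pics/top0.png

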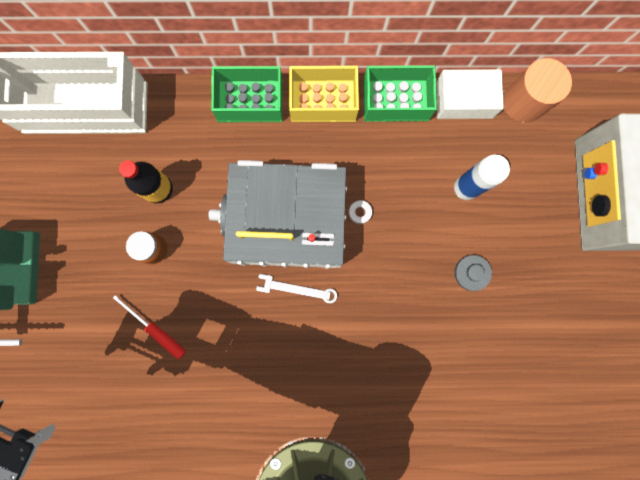

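The side view shows the gearbox, with the handle from about (313,188) to (322,235) and the red post near (324,242). In the top view the handle spans (236,235) to (292,236) and the post is near (311,238).

```bash
cat > h.py <<'E'
import cv2, numpy as np
from scipy.spatial.transform import Rotation as R
def ray(p,c):
    f=240/np.tan(np.radians(c["fov_y"]/2)); d=np.array([(p[0]-c["cx"])/f,(p[1]-c["cy"])/f,1.])
    d=R.from_quat(c["orientation"]).apply(d); return np.array(c["origin"]),d/np.linalg.norm(d)
def plane(p,c,z):
    o,d=ray(p,c); return o+d*(z-o[2])/d[2]
def tri(p,c,q,e):
    o,d=ray(p,c); a,b=ray(q,e)
    t=np.linalg.lstsq(np.c_[d,-b],a-o,rcond=None)[0]
    x,y=o+t[0]*d,a+t[1]*b; return (x+y)/2,np.linalg.norm(x-y)
def mask(im,col):
    h=cv2.cvtColor(im,cv2.COLOR_BGR2HSV)
    if col=="y": return cv2.inRange(h,(22,150,90),(35,255,255))
    return cv2.inRange(h,(0,170,90),(8,255,255))|cv2.inRange(h,(172,170,90),(180,255,255))
E
python3 - <<'E'
from h import *
roi={"side":(285,175,400,310),"top":(205,155,360,275)}
out=[]
for n,(a,b,c,d) in roi.items():
    im=cv2.imread(f"pics/{n}0.png")
    for col in "yr":
        m=mask(im,col); k=np.zeros_like(m); k[b:d,a:c]=m[b:d,a:c]
        p=cv2.findNonZero(k); r=cv2.minAreaRect(p)
        print(n,col,len(p),cv2.boundingRect(p),np.round(cv2.boxPoints(r),1).tolist())
    s=cv2.resize(im[b:d,a:c],None,fx=2.55,fy=2.55,interpolation=cv2.INTER_CUBIC); out.append(s)
H=max(o.shape[0] for o in out)
out=[cv2.copyMakeBorder(o,0,H-o.shape[0],0,0,cv2.BORDER_CONSTANT) for o in out]
z=np.hstack(out); print(z.shape); cv2.imwrite("pics/z0.png",z)
E
```

```text
side y 288 (310, 175, 39, 61) [[293.70001220703125, 223.60000610351562], [320.0, 162.89999389648438], [348.0, 175.0], [321.70001220703125, 235.6999969482422]]
side r 67 (321, 236, 7, 15) [[321.0, 236.0], [327.0, 236.0], [327.0, 250.0], [321.0, 250.0]]
top y 52 (240, 232, 54, 8) [[240.0, 237.0], [240.1999969482422, 230.89999389648438], [293.20001220703125, 232.89999389648438], [292.8999938964844, 239.10000610351562]]
top r 12 (308, 235, 7, 6) [[308.0, 238.0], [312.29998779296875, 234.8000030517578], [315.0, 238.3000030517578], [310.6000061035156, 241.5]]
(344, 688, 3)
```

View pics/z0.png

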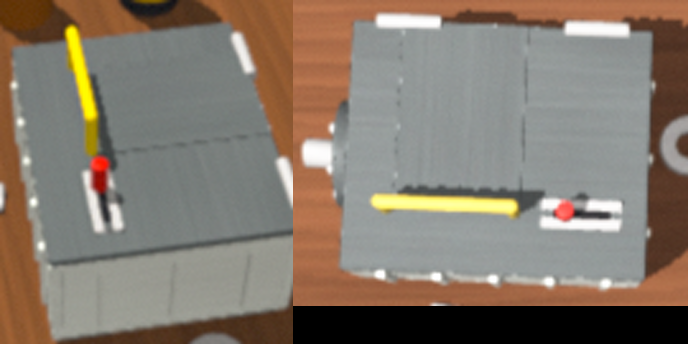

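The crops show the cover shut. In crop pixels, the side-view bar runs from (73,31) to (91,112) and the post top is at (100,162). In the top view the bar runs from (375,202) to (516,208), the post top is at (565,210), and the cover corners are visible.

Run:
```python
from h import *
from plant import imaging
S,T=imaging.camera_params("side"),imaging.camera_params("top")
s=lambda u,v:(285+u/2.55,175+v/2.55); t=lambda u,v:(205+(u-293)/2.55,155+v/2.55)
P={}
for n,a,b in [("barL",(73,31),(375,202)),("barR",(91,112),(516,208)),("post",(100,161),(565,210)),("FL",(14,47),(345,270)),("FR",(50,262),(643,281)),("RL",(229,25),(357,21)),]:
    P[n],e=tri(s(*a),S,t(*b),T); print(n,np.round(P[n]*1000,1),round(e*1000,1))
for n in [("FL","FR"),("FL","RL"),("barL","barR"),("barR","post")]:
    d=P[n[1]]-P[n[0]]; print(n,np.round(np.linalg.norm(d[:2])*1000,1),"deg",np.degrees(np.arctan2(d[1],d[0])).round(1))
print("handle mid",(P["barL"]+P["barR"])/2)
```

```text
barL [556.5 143.3 153.9] 3.9
barR [549.7  36.4 165.1] 3.4
post [ 5.496e+02 -2.000e-01  1.479e+02] 2.4
FL [508.  171.6 119. ] 4.9
FR [497.5 -61.3 112.7] 3.0
RL [706.4 165.8 112.7] 0.5
('FL', 'FR') 233.2 deg -92.6
('FL', 'RL') 198.5 deg -1.7
('barL', 'barR') 107.1 deg -93.6
('barR', 'post') 36.6 deg -90.3
handle mid [0.55311378 0.08983778 0.1595109 ]
```

Yaw is about -2.5°, and the handle mid is near (0.553, 0.090, 0.159). The sizes and heights agree with the text (handle to post 90 mm, z 158 and 149). Next I move above the handle.

```bash
python3 -m creep '[[0,0,6,0,0,0,9.4],[5,-6,8,0,0,-0.18,5],[10,-12,8,0,0,-0.36,5],[15,-18,8,0,0,-0.54,5],[19,-24,8,0,0,-0.72,5],[23,-30,8,0,0,-0.9,5],[28,-36,8,0,0,-1.08,5],[32.3,-41,7,0,0,-1.18,5],[32.3,-41,5,0,0,-1.18,5],[32.3,-41,5,0,0,-1.18,5]]'
python3 - <<'E'
from h import *
from plant import env,imaging
s=env.read_state(); print(s["ee_pos"],R.from_quat(s["eef_rot"]).as_matrix().round(3).tolist(),s["joints"],s["wrist_force"],s["clock"])
c=imaging.camera_params("wrist"); im=imaging.grab_frame("wrist")[:,:,::-1].copy(); print(c)
cv2.imwrite("pics/w1.png",im); np.save("w1.npy",c,allow_pickle=True)
E
```

```text
clock: 1.35
ee_pos: [0.5536, 0.0871, 0.2538]
eef_rot: [0.722, 0.692, -0.001, -0.001]
wrist_force: [0.4, 0.7, -1.2]
finger_gap: 0.531
finger_force: 0.0
[0.55358785 0.08712175 0.25381833] [[0.043, 0.999, -0.002], [0.999, -0.043, -0.0], [-0.0, -0.002, -1.0]] [ 9.08079115e-02  2.92603012e-01  1.41812892e+00 -1.42882649e-04
  1.43297483e+00  1.33385396e-01] [ 0.35430227  0.69483552 -1.20691577] 1.35
{'fov_y': 65.70646984690485, 'cx': 319.57060901176857, 'cy': 237.2771032351485, 'origin': array([0.55732014, 0.1531891 , 0.43299929]), 'orientation': array([ 0.9929541 , -0.02047925, -0.00338839,  0.1166674 ])}
```

View pics/w1.png

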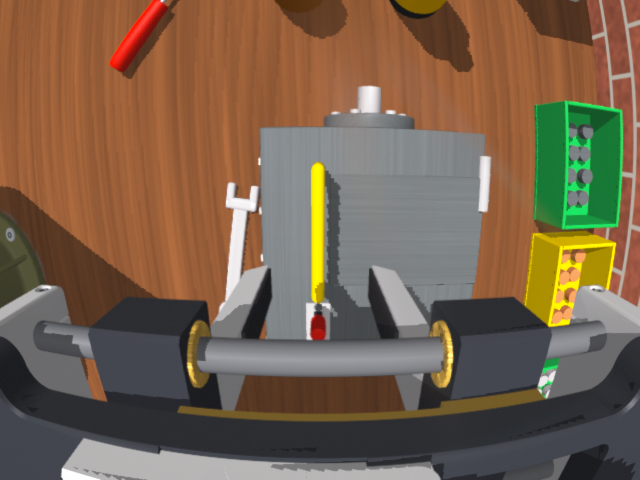

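The handle runs from (318,165) to (318,300), between the fingers, and the post is at (318,326). I'll cast these wrist rays onto the measured heights as a check.

```bash
cat >> h.py <<'E'
def fray(p,c):
    f=240/np.tan(np.radians(c["fov_y"]/2)); v=np.array([p[0]-c["cx"],p[1]-c["cy"]]); r=np.hypot(*v); a=r/f
    d=np.r_[v/r*np.sin(a),np.cos(a)]; return np.array(c["origin"]),R.from_quat(c["orientation"]).apply(d)
E
python3 - <<'E'
from h import *
c=np.load("w1.npy",allow_pickle=True).item(); im=cv2.imread("pics/w1.png")
m=mask(im,"y"); k=np.zeros_like(m); k[150:310,290:345]=m[150:310,290:345]
for lo,hi in((165,180),(180,230),(230,280),(285,300)):
    y,x=np.nonzero(k[lo:hi]); p=(x.mean(),y.mean()+lo); o,d=fray(p,c); print(np.round(p,1),(o+d*(.158-o[2])/d[2]).round(4))
y,x=np.nonzero(k); 
for v in(y.min(),y.max()): o,d=fray((318,v),c); print("end",v,(o+d*(.158-o[2])/d[2]).round(4))
m=mask(im,"r"); k=np.zeros_like(m); k[300:345,300:340]=m[300:345,300:340]; y,x=np.nonzero(k); print("red",x.mean(),y.min(),y.max())
o,d=fray((x.mean(),322),c); print((o+d*(.149-o[2])/d[2]).round(4))
E
```

```text
[317.6 172.2] [0.5547 0.1371 0.158 ]
[317.5 203.5] [0.5536 0.1137 0.158 ]
[317.5 254.5] [0.5519 0.0742 0.158 ]
[317.4 291.9] [0.5505 0.0432 0.158 ]
end 162 [0.5553 0.1446 0.158 ]
end 302 [0.5506 0.0345 0.158 ]
red 317.83498349834986 315 339
[0.5494 0.012  0.149 ]
```

All agree: the bar is at x = 0.5526 at its middle, with yaw -2.6°. I'll descend and close on the bar.

```bash
python3 -m creep '[[0,0,-3,0,0,0,5],[0,0,-6,0,0,0,5],[0,0,-9,0,0,0,5],[0,0,-11.5,0,0,0,5],[0,0,-11.5,0,0,0,5],[0,0,-11.5,0,0,0,5]]'; python3 -m creep '[[0,0,0,0,0,0,0],[0,0,0,0,0,0,0],[0,0,0,0,0,0,0],[0,0,0,0,0,0,0],[0,0,0,0,0,0,0],[0,0,0,0,0,0,0]]'
```

```text
clock: 2.15
ee_pos: [0.553, 0.0899, 0.1416]
eef_rot: [0.721, 0.693, 0.0, 0.0]
wrist_force: [-0.0, 0.1, -0.7]
finger_gap: 0.531
finger_force: 0.0
clock: 2.9
ee_pos: [0.552, 0.0897, 0.1405]
eef_rot: [0.721, 0.693, -0.001, -0.001]
wrist_force: [-5.5, -0.2, 3.0]
finger_gap: 0.096
finger_force: 30.0
```

```bash
python3 -m creep '[[0,0,0.1,0,0,0,0],[0,0,0.2,0,0,0,0],[0,0,0.3,0,0,0,0],[0,0,0.3,0,0,0,0]]';python3 -m creep '[[0,0,0.1,0,0,0,0],[0,0,0.1,0,0,0,0]]';python3 -m creep '[[0,0,0.1,0,0,0,0],[0,0,0.1,0,0,0,0]]'
```

```text
clock: 3.4
ee_pos: [0.5529, 0.0897, 0.1434]
eef_rot: [0.721, 0.693, 0.0, 0.0]
wrist_force: [2.7, -0.3, -6.2]
finger_gap: 0.097
finger_force: 30.0
clock: 3.65
ee_pos: [0.5533, 0.0897, 0.1446]
eef_rot: [0.721, 0.693, 0.001, 0.001]
wrist_force: [7.2, 1.1, -7.8]
finger_gap: 0.095
finger_force: 30.0
clock: 3.9
ee_pos: [0.5534, 0.0897, 0.145]
eef_rot: [0.721, 0.693, 0.001, 0.001]
wrist_force: [10.8, 1.4, -13.6]
finger_gap: 0.095
finger_force: 30.0
```

```bash
python3 -m creep '[[0.1,0,0.1,0,0,0,0],[0.1,0,0.1,0,0,0,0]]'
```

```text
clock: 4.15
ee_pos: [0.5534, 0.0897, 0.1452]
eef_rot: [0.721, 0.693, -0.001, -0.0]
wrist_force: [5.2, 0.5, -16.6]
finger_gap: 0.098
finger_force: 30.0
```

It stops hard after about 4.6 mm with the force rising to 17 N, so it is caught. I'll let it down, release, and go over the post.

```bash
python3 -m creep '[[0,0,-0.2,0,0,0,0],[-0.1,0,-0.4,0,0,0,0],[-0.1,0,-0.6,0,0,0,0],[-0.1,0,-0.6,0,0,0,0]]';python3 -m creep '[[0,0,0,0,0,0,5],[0,0,0,0,0,0,5],[0,0,0,0,0,0,5],[0,0,0,0,0,0,5],[0,0,3,0,0,0,5],[0,0,6,0,0,0,5],[-0.2,-4.5,6,0,0,0,5],[-0.4,-9,6,0,0,0,5],[-0.4,-9,6,0,0,0,5]]'
python3 - <<'E'
from h import *
from plant import env,imaging
c=imaging.camera_params("wrist"); im=imaging.grab_frame("wrist")[:,:,::-1].copy()
cv2.imwrite("pics/w2.png",im); np.save("w2.npy",c,allow_pickle=True)
m=mask(im,"r"); k=np.zeros_like(m); k[180:345,290:350]=m[180:345,290:350]; y,x=np.nonzero(k); print("red",len(x),x.mean(),y.min(),y.max())
for v in (y.min(),y.min()+8,y.mean()): o,d=fray((x.mean(),v),c); print(v,(o+d*(.149-o[2])/d[2]).round(4))
E
```

```text
clock: 4.65
ee_pos: [0.552, 0.0898, 0.1405]
eef_rot: [0.721, 0.693, -0.001, -0.0]
wrist_force: [-6.6, 0.2, -2.2]
finger_gap: 0.096
finger_force: 30.0
clock: 5.78
ee_pos: [0.5486, -0.0025, 0.2006]
eef_rot: [0.722, 0.692, 0.0, 0.0]
wrist_force: [-0.3, 0.5, -0.1]
finger_gap: 0.53
finger_force: 0.0
red 457 318.2910284463895 232 261
232 [0.5491 0.0121 0.149 ]
240 [0.5489 0.0069 0.149 ]
246.8796498905908 [0.5487 0.0023 0.149 ]
```

View pics/w2.png

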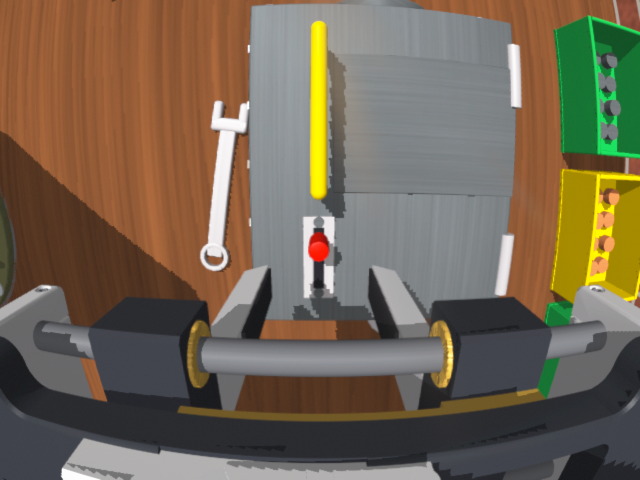

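The post's bright top is at about (318,251), which casts to (0.5487, -0.0005) at z = 0.149 and matches. The handle is down and the slot runs toward -y. I'll descend and grip the post.

```bash
python3 -m creep '[[0,0,-2.5,0,0,0,4],[0,0,-5,0,0,0,4],[0,0,-7,0,0,0,4],[0,0,-7.5,0,0,0,4],[0,0,-7.5,0,0,0,2],[0,0,-7.5,0,0,0,0],[0,0,-7.5,0,0,0,0],[0,0,-7.5,0,0,0,0],[0,0,-7.5,0,0,0,0]]'; python3 -m creep '[[0,-0.2,0,0,0,0,0],[0,-0.4,0,0,0,0,0],[-0.05,-0.6,0,0,0,0,0],[-0.05,-0.8,0,0,0,0,0],[-0.05,-0.8,0,0,0,0,0]]'
```

```text
clock: 6.95
ee_pos: [0.548, -0.0003, 0.1259]
eef_rot: [0.721, 0.693, -0.001, -0.001]
wrist_force: [-8.6, -0.1, 5.3]
finger_gap: 0.136
finger_force: 30.0
clock: 7.58
ee_pos: [0.5476, -0.0082, 0.126]
eef_rot: [0.721, 0.693, -0.0, -0.0]
wrist_force: [-6.2, 0.2, 4.5]
finger_gap: 0.141
finger_force: 30.0
```

```bash
python3 -m creep '[[-0.05,-0.2,0,0,0,0,0],[-0.1,-0.4,0,0,0,0,0],[-0.1,-0.6,0,0,0,0,0],[-0.1,-0.8,0,0,0,0,0],[-0.1,-1,0,0,0,0,0],[-0.1,-1.2,0,0,0,0,0],[-0.15,-1.4,0,0,0,0,0],[-0.15,-1.6,0,0,0,0,0],[-0.15,-1.8,0,0,0,0,0],[-0.15,-1.8,0,0,0,0,0]]'; python3 -m creep '[[0,-0.1,0,0,0,0,0],[0,-0.1,0,0,0,0,0]]'
```

```text
clock: 8.82
ee_pos: [0.5467, -0.0263, 0.1259]
eef_rot: [0.721, 0.693, 0.0, 0.0]
wrist_force: [-3.6, 3.2, 5.9]
finger_gap: 0.143
finger_force: 30.0
clock: 9.07
ee_pos: [0.5468, -0.0265, 0.1259]
eef_rot: [0.721, 0.693, 0.001, -0.0]
wrist_force: [-1.5, 9.3, 6.8]
finger_gap: 0.141
finger_force: 30.0
```

The post stopped at 26 mm with the force rising to 9 N, so it is at the end of its slot. I'll release, go back over the handle, and look.

```bash
python3 -m creep '[[0,0.1,0,0,0,0,4],[0,0.1,0,0,0,0,4],[0,0.1,0,0,0,0,4],[0,0,3,0,0,0,5],[0,0,7.5,0,0,0,5],[0.3,6,7.5,0,0,0,5],[0.55,11.7,7.5,0,0,0,5],[0.55,11.7,7.5,0,0,0,5],[0.55,11.7,7.5,0,0,0,5]]'
python3 - <<'E'
from h import *
from plant import imaging
c=imaging.camera_params("wrist"); im=imaging.grab_frame("wrist")[:,:,::-1].copy(); t=imaging.grab_frame("top")[:,:,::-1]
z=np.hstack([cv2.resize(im[60:360,180:480],(399,399)),cv2.resize(t[140:310,200:370],(399,399))]); cv2.imwrite("pics/w3.png",z)
m=mask(im,"y"); k=np.zeros_like(m); k[100:345,290:350]=m[100:345,290:350]; y,x=np.nonzero(k)
for v in (y.min()+20,y.max()-20): o,d=fray((x[abs(y-v)<10].mean(),v),c); print(v,(o+d*(.158-o[2])/d[2]).round(4))
E
```

```text
clock: 10.2
ee_pos: [0.5522, 0.0893, 0.2003]
eef_rot: [0.721, 0.693, -0.0, 0.0]
wrist_force: [-1.1, -0.2, 0.4]
finger_gap: 0.53
finger_force: 0.0
187 [0.5548 0.1335 0.158 ]
317 [0.5509 0.0489 0.158 ]
```

View pics/w3.png

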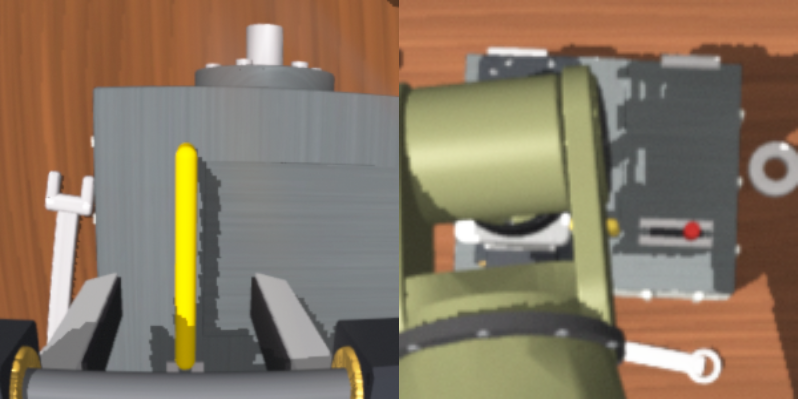

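The top crop shows the post at the far end of its slot (692,231), and the handle is still at x ≈ 0.553. I'll grip it and start the arc with a check at 5°.

```bash
python3 -m creep '[[0,0,-3,0,0,0,5],[0,0,-5.5,0,0,0,5],[0,0,-6,0,0,0,5],[0,0,-6,0,0,0,2],[0,0,-6,0,0,0,0],[0,0,-6,0,0,0,0],[0,0,-6,0,0,0,0],[0,0,-6,0,0,0,0],[0,0,-6,0,0,0,0]]'; python3 -m creep '[[0.05,0,0.2,0,0,0,0],[0.15,0,0.5,0,0,0,0],[0.3,0,0.9,0,0,0,0],[0.46,0,1.3,0,0,0,0],[0.46,0,1.3,0,0,0,0]]'
```

```text
clock: 11.42
ee_pos: [0.552, 0.0898, 0.1407]
eef_rot: [0.721, 0.693, -0.0, -0.0]
wrist_force: [-4.0, -0.9, 4.0]
finger_gap: 0.092
finger_force: 30.0
clock: 12.05
ee_pos: [0.5566, 0.0896, 0.1538]
eef_rot: [0.721, 0.693, -0.0, -0.0]
wrist_force: [-6.0, -1.4, -2.9]
finger_gap: 0.096
finger_force: 30.0
```

It is free: 13 mm up with only 3 N. Continuing along the arc.

```bash
python3 -m creep '[[0.25,0,0.6,0,0,0,0],[0.57,0,1.24,0,0,0,0],[0.9,0,1.85,0,0,0,0],[1.24,-0.05,2.44,0,0,0,0],[1.62,-0.05,3.0,0,0,0,0],[2.02,-0.1,3.56,0,0,0,0],[2.45,-0.1,4.1,0,0,0,0],[2.89,-0.1,4.62,0,0,0,0],[3.37,-0.15,5.11,0,0,0,0],[3.85,-0.15,5.59,0,0,0,0]]'
```

```text
clock: 13.3
ee_pos: [0.5945, 0.088, 0.2111]
eef_rot: [0.721, 0.693, -0.001, -0.0]
wrist_force: [-16.7, -4.5, 8.5]
finger_gap: 0.096
finger_force: 30.0
```

```bash
python3 -m creep '[[0.4,-0.1,0.54,0,0,0,0],[0.9,-0.1,1.0,0,0,0,0],[1.45,-0.15,1.4,0,0,0,0],[2.0,-0.2,1.8,0,0,0,0],[2.6,-0.2,2.15,0,0,0,0],[3.2,-0.25,2.5,0,0,0,0],[3.2,-0.25,2.5,0,0,0,0]]'
```

```text
clock: 14.18
ee_pos: [0.6277, 0.0862, 0.2364]
eef_rot: [0.721, 0.693, 0.001, 0.0]
wrist_force: [-7.4, 2.1, 6.9]
finger_gap: 0.094
finger_force: 30.0
```

```bash
python3 -m creep '[[0.55,-0.05,0.37,0,0,0,0],[1.15,-0.05,0.65,0,0,0,0],[1.8,-0.1,0.93,0,0,0,0],[2.4,-0.1,1.14,0,0,0,0],[2.9,-0.1,1.3,0,0,0,0],[3.4,-0.15,1.43,0,0,0,0],[3.75,-0.15,1.5,0,0,0,0],[3.75,-0.15,1.5,0,0,0,0],[3.75,-0.15,1.5,0,0,0,0]]'
python3 - <<'E'
from h import *
from plant import env,imaging
s=env.read_state(); print(s["ee_pos"],s["joint_vel"].round(3),s["clock"])
a=imaging.grab_frame("side")[:,:,::-1]; b=imaging.grab_frame("top")[:,:,::-1]
p=s["ee_pos"]+[0,0,.0188]; d=p-np.array([.552,.0898,.1595]); x,z=d[0]-.150,d[2]+.046
print("angle",np.degrees(np.arctan2(z,-x)-np.arctan2(46,150)),"radius",np.hypot(x,z))
cv2.imwrite("pics/f.png",np.hstack([cv2.resize(a[100:400,200:500],(399,399)),cv2.resize(b[130:330,110:390],(399,285)).copy() if 0 else cv2.resize(b[120:330,190:400],(399,399))]))
E
```

```text
clock: 15.3
ee_pos: [0.6652, 0.0845, 0.2514]
eef_rot: [0.721, 0.693, 0.001, 0.001]
wrist_force: [-5.0, 1.8, 6.2]
finger_gap: 0.096
finger_force: 30.0
[0.66521918 0.08448208 0.25138821] [ 0.     0.     0.     0.001 -0.     0.   ] 15.3
angle 59.740595426234435 radius 0.1609472748493836
```

View pics/f.png

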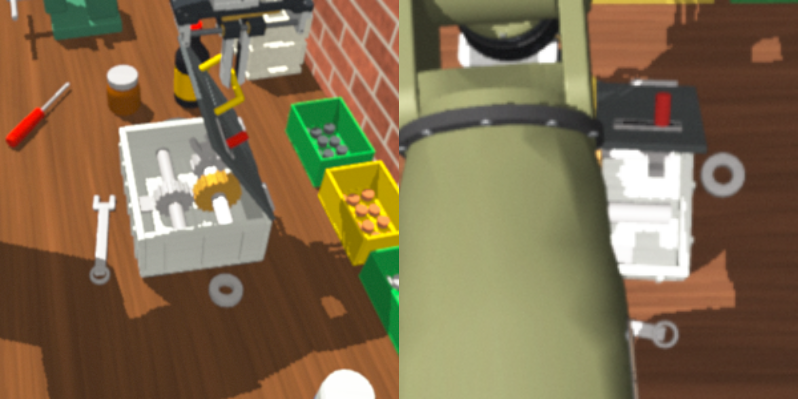

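The side crop shows the cover held at about 60° with the gears visible. The gripper is on the yellow bar, and the gearbox, spanner and bearing are where they were. Handing in.

```bash
python3 -c "
from plant import job; print(job.hand_in())"
```

```text
the job is handed in; nothing more can be done
None
```

The cover was caught on the first tug, so I let it down, slid the catch post the full 26 mm, and handed in with the arm holding the cover still at about 60°; the verdict was not shown.

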